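Load the bead trays on the pop-up stand

TASK

Put the three round bead trays onto the post of the sprung stand, the widest at the bottom, then the middle one, then the smallest, and set the wooden knob on top over the end of the post. Then press the whole stack down until the stand's catch holds the plate down, and let go. Leave the pliers and the wooden thread spool where they are.

Things in the scene. Friction and masses are not known exactly. Their poses are not given: they have to be found in the camera images.
- tray_large: widest bead tray: flat grey plastic ring with small mixed beads under a clear lid, 64 mm across, 18 mm high, an 18 mm hole right through its middle, about 90 g. Upright where it lies, round, so its yaw is free. Origin: centre of its underside; z up.
- tray_medium: middle bead tray: same make, 52 mm across, 18 mm high, 18 mm through hole, about 70 g. Upright where it lies, round, so its yaw is free. Origin: centre of its underside; z up.
- tray_small: smallest bead tray: same make, 40 mm across, 18 mm high, 18 mm through hole, about 50 g. Upright where it lies, round, so its yaw is free. Origin: centre of its underside; z up.
- knob_cap: wooden knob that tops the stack: upright cylinder 30 mm across and 28 mm high with a flat closed top; from below an 18 mm wide, 14 mm deep blind hole takes the end of the post; about 40 g. Origin: centre of its underside; z up.
- stand: sprung stand, fixed: light wood base 110 x 110 x 22 mm under a round aluminium plate with an upright post. A tongue runs from the plate along the stand's +x to a spring bolt in a dark steel block (72 to 92 mm from the centre, top 52 mm above the table): keep the fingers off that side, e.g. close them along the stand's y. Origin: on the post's axis at table height; x towards the catch, z up.
- plate_top (a point): centre of the upper face of the sprung plate (72 mm across), where the widest tray lies; 42 mm above the table with the plate up. The steel post, 8 mm thick, rises 64 mm above this point; plate, post and point move together. Axes as the stand's.
- lift (a joint): how far the plate has sunk, in m: 0 up, 0.015 at its stop. The stack's weight sinks it by only 1 to 3 mm. Pressing the full stack down takes about 6 N at 6 mm (the bolt's ramp) and 8 N near the stop, so set parts down lightly; the bolt snaps over the tongue at about 0.0135 and then holds the plate by itself at about 0.013. It cannot be released again.
- pliers: jewellery pliers lying on the table, about 135 mm long, 14 mm high, red grips; leave alone. Origin near the middle, at the table.
- spool: wooden thread spool standing on the table, 34 mm across its two flanges, 38 mm high, narrow waist, no hole; leave alone. Origin: centre of its underside.
There are look-alikes about, which are no part of the job. Leave any yellow look-alike of the tray_large alone.

How it is judged:
By the outcome, as a careful person would: the job done as asked, in the order asked, and still so for the second after the job is handed in, with the robot touching nothing.
It also fails if it takes over 125 s, if anything falls off the work surface, if the arm or the gripper's body presses on something with over 40 N, if the wrist force passes 120 N, or if a joint passes its speed limit or range.

ROBOT

A 6-joint arm with a two-finger parallel gripper is mounted at the origin on the work surface. World frame = base frame: x ahead of the robot, y to its left, z up, the work surface at z = 0. Lengths are in m, angles in rad, forces in N, time in s.
With the tool pointing down it reaches from about 0.3 to 0.85 m from the base axis. Payload 4.2 kg.
Tool frame: the origin (TCP) lies where the fingers leave the gripper's body, on its centre line; the fingertips stand env.finger_overhang ahead of it and the grasp point (between the pads) lies 60 mm ahead of it (env.finger_overhang is the distance from the TCP to the fingertips, in m); z points along the fingers, y is the direction in which the jaws open and shut (so a half turn about z gives the same grasp; the last joint's range is limited). The gripper opens to 91 mm and grips with 3 to 60 N. Pads are 32 mm wide; open, the fingers measure 118 mm over their backs; the gripper's body (76 mm by 178 mm) begins 60 mm behind the grasp point.
Start: joints at [-1.295, 0.32, 1.565, -0, 1.257, -0.02], TCP at [0.168, -0.55, 0.292] pointing down, gripper open.
Joint ranges: [-3.11, 3.11], [-0.84, 2.01], [0.21, 2.61], [-1.34, 4.49], [0.05, 2.63], [-2.56, 2.56]. Speed limits (rad/s): [2.57, 2.57, 3.14, 3.14, 3.14, 3.14].

INTERFACE

Orientations are given as a unit quaternion [x, y, z, w].
In Python, from workcell import env gives the robot as it stands.
- The arm moves only by the tool arm_command, never from a script. Its argument "deltas" is a list of rows, each a list of 3 entries, a list of its own where there are three numbers: the closure, from 0 (fully open) to 1 (shut), then the shift along the world's x, y, z in m, then the turn, a rotation vector about the world's x, y, z in degrees. In form: [[fingers, [x, y, z], [rx, ry, rz]], ...]. A call has 1 to 12 rows; each row shifts and turns the commanded pose from where the row before left it; what a row does not reach is not made up. A row lasts 1/12 s, in which the tool goes at most 41.7 mm and 7.16 degrees, less where a joint would pass 70% of its speed; a pose out of reach is approached as far as the arm can. A call is refused whole if a number of a shift passes 0.0417 or a number of a turn 7.16, either way. A call with a gripper value outside its range is refused whole. The fingers move at their own pace and stop on an object; the grip force is fixed at half the most. Time passes only in rows, so rows that do not move let the fingers close. It gives the time, the measured TCP pose, the force and the opening at its end, in the units of the state.
- env.state(): the state, without advancing time (a new reading comes with each control period).
- env.get_image(name): name is "scene" or "top"; returns a dict with "image" (384x512x3 uint8, red, green, blue), "mtx" (3x3 intrinsics, pixels), "D" ([k1, k2, p1, p2, k3] as OpenCV has them; the pictures are not rectified), "R" (3x3) and "t" (3): a world point X has camera coordinates R X + t. Camera axes: x right, y down, z forward; pixel columns grow to the right and rows downward; lengths in m; the calibration is good to about 2 mm. A picture is of the moment at which its call begins. There is no depth.
- env.hand_in(): hands the job in, once; it reports no verdict.
The state is a dict: "t": time; "joints": joint angles; "qvel": joint speeds; "joint_torque": joint torques, N m; "eef_pos": TCP position; "eef_rot": TCP orientation; "wrist_force": force on the tool from outside, world axes, zero at the start; "torque": the same for the moment, N m; "opening": finger opening in m.
Only numpy, scipy, OpenCV 4.12 (cv2) and the standard library are available. Lean on these libraries where they do the work, as an engineer would, in place of code of your own. Each camera call takes 0.05 s, during which the arm holds its last target.

## Working session

There is one attempt and no reset: what is moved stays moved. The work goes in short steps, Python scripts to look and compute and a tool call to move; the robot and the scene stay as the last step left them, time stands still between calls to the robot, and variables do not carry over. Pictures are saved under pics/ and viewed, and the job is handed in when it is done.

Besides the shell and the picture viewer there is one more tool, called after "Request:" in YAML: its name, and indented under it one key for each argument. arm_command: Moves the arm, as the interface text tells. Its arguments: {"type":"object","properties":{"deltas":{"type":"array","items":{"type":"array"}}},"required":["deltas"]}

```bash
ls; mkdir -p pics
python3 - <<'E'
from workcell import env
import cv2
s=env.state();print(s); print(env.finger_overhang)
for n in("scene","top"):
    d=env.get_image(n);cv2.imwrite(f"pics/{n}0.png",d["image"][:,:,::-1]);print(n,d["mtx"],d["D"],d["R"],d["t"])
E
```

```text
pics
{'t': 0.0, 'joints': array([-1.29499944e+00,  3.20289841e-01,  1.56566739e+00, -1.50229574e-05,
        1.25739433e+00, -1.99893671e-02]), 'qvel': array([ 2.90675434e-04, -6.02788461e-04,  4.57731958e-04,  4.06894015e-05,
       -1.09472854e-03, -6.55623657e-04]), 'joint_torque': array([ 1.49586827e-03, -4.12453651e+01, -2.31972170e+01,  7.27981701e-02,
        4.53451287e-02, -1.43034804e-04]), 'eef_pos': array([ 0.16751177, -0.54967809,  0.29142586]), 'eef_rot': array([ 9.89083006e-01,  1.47356828e-01, -1.19264134e-04, -8.71358196e-04]), 'wrist_force': array([ 0.95388616, -0.48199372, -0.43919872]), 'torque': array([0.04949576, 0.02983348, 0.0068043 ]), 'opening': 0.09131689214214556}
0.0783
scene [[418.97867072   0.         264.94575374]
 [  0.         418.97867072 191.80428027]
 [  0.           0.           1.        ]] [0.03548759 0.         0.         0.         0.        ] [[ 0.20276811  0.97907451 -0.01726813]
 [ 0.52951081 -0.12446243 -0.839123  ]
 [-0.82371318  0.16100372 -0.54366755]] [-0.08598762 -0.24314259  1.40650237]
top [[399.57678594   0.         257.38831671]
 [  0.         399.57678594 188.12205929]
 [  0.           0.           1.        ]] [-0.06452275  0.          0.          0.          0.        ] [[-0.01183515 -0.99986455 -0.01143715]
 [-0.99701837  0.01267214 -0.07611692]
 [ 0.07625154  0.01050219 -0.9970333 ]] [0.01742862 0.53818018 1.02196976]
```

View pics/scene0.png

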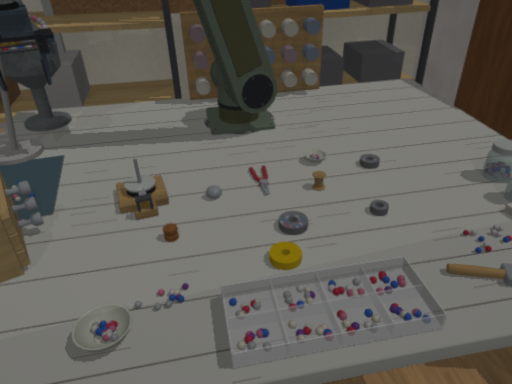

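View pics/top0.png

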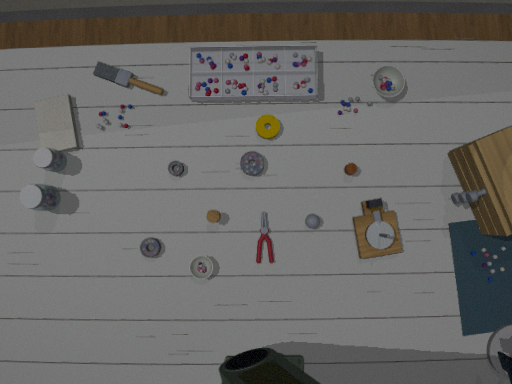

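```bash
cat > h.py <<'E'
from workcell import env
import cv2, numpy as np
def proj(d,X):
    r,_=cv2.Rodrigues(d["R"]);p,_=cv2.projectPoints(np.atleast_2d(np.array(X,float)),r,np.array(d["t"],float),d["mtx"],np.array(d["D"]));return p[:,0]
def back(d,uv,z):
    p=cv2.undistortPoints(np.array(uv,float).reshape(-1,1,2),d["mtx"],np.array(d["D"]))[:,0]
    out=[]
    R=np.array(d["R"]);t=np.array(d["t"]);c=-R.T@t
    for a in p:
        v=R.T@np.array([a[0],a[1],1]);out.append(c+v*(z-c[2])/v[2])
    return np.array(out)
def crop(d,u,v,w,h,k,name,circ=()):
    im=d["image"][:,:,::-1].copy()
    c=cv2.resize(im[v:v+h,u:u+w],None,fx=k,fy=k,interpolation=cv2.INTER_CUBIC)
    for pts,col in circ:
        p=((proj(d,pts)-[u,v]+.5)*k-.5); cv2.polylines(c,[np.round(p*8).astype(int)],True,col,1,cv2.LINE_AA,3)
    cv2.imwrite(name,c)
def ring(x,y,z,r):
    a=np.linspace(0,2*np.pi,40,endpoint=False);return np.c_[x+r*np.cos(a),y+r*np.sin(a),0*a+z]
E
python3 - <<'E'
from h import *
d=env.get_image("top");s=env.get_image("scene")
print(proj(d,env.state()["eef_pos"]),proj(s,env.state()["eef_pos"]),proj(s,[[0,0,0]]))
for n,uv,z in [("L",(252,163),.018),("M",(150,247),.018),("S",(177,169),.018),("K",(350,169),.028),("spool",(214,216),.038),("plate",(380,235),.042),("ball",(313,221),.01),("Y",(268,127),.018)]:
    X=back(d,uv,z)[0];print(n,X.round(4),proj(s,X).round())
crop(d,140,140,130,120,6,"pics/t1.png");crop(d,330,150,80,120,5,"pics/t2.png")
E
```

```text
[[545.97965993 363.7598626 ]] [[16.85541004 53.95563977]] [[239.3006039  119.28886204]]
L [0.605  0.0242 0.018 ] [[293. 219.]]
M [0.388 0.293 0.018] [[369. 158.]]
S [0.5919 0.2224 0.018 ] [[377. 204.]]
K [ 0.5846 -0.2309  0.028 ] [[172. 226.]]
spool [0.4669 0.1225 0.038 ] [[317. 174.]]
plate [ 0.4133 -0.2996  0.042 ] [[140. 182.]]
ball [ 0.4509 -0.1337  0.01  ] [[213. 193.]]
Y [ 0.7006 -0.0192  0.018 ] [[284. 251.]]
```

View pics/t1.png

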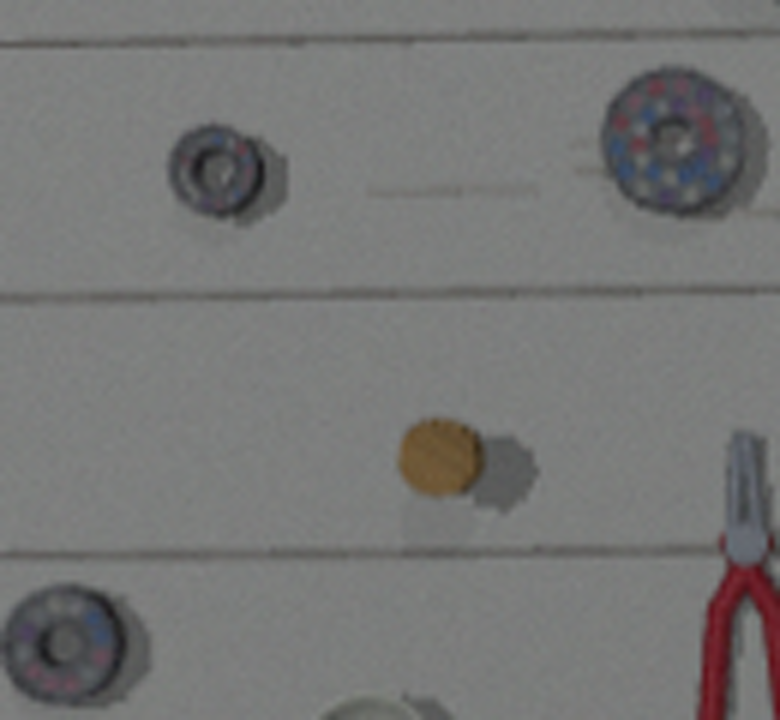

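View pics/t2.png

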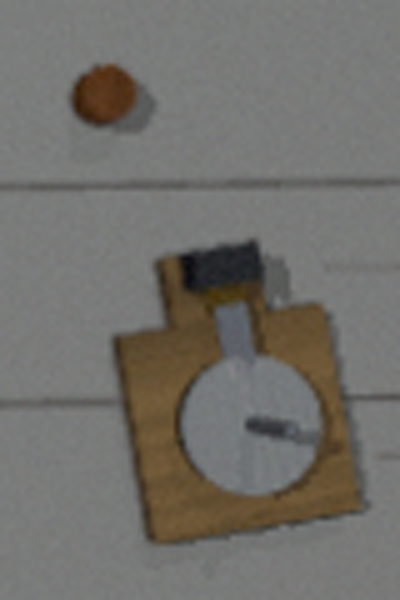

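```bash
cat > ov.py <<'E'
from h import *
d=env.get_image("top");s=env.get_image("scene")
uv=dict(L=(251.6,162.9),S=(175.6,168.1),M=(150.2,247.1),K=(350.4,168.6),P=(380,234.4))
hz=dict(L=(.018,.032),M=(.018,.026),S=(.018,.020),K=(.028,.015),P=(.042,.036))
C=[]
for n in uv:
    z,r=hz[n];X=back(d,uv[n],z)[0];print(n,X.round(4),np.degrees(np.arctan2(X[1],X[0])).round(1),np.hypot(X[0],X[1]).round(3))
    C.append((ring(X[0],X[1],z,r),(0,255,0)))
    if n in"LMS":C.append((ring(X[0],X[1],z,.009),(0,255,255)))
    if n=="P":
        C.append((np.array([[X[0],X[1],.106],[X[0],X[1],.042]]),(0,0,255)))
        for yw in (8,):
            c,q=np.cos(np.radians(yw)),np.sin(np.radians(yw))
            C.append((np.array([[X[0]+c*a-q*b,X[1]+q*a+c*b,.022] for a,b in((.055,.055),(-.055,.055),(-.055,-.055),(.055,-.055))]),(255,0,255)))
crop(d,140,140,130,120,6,"pics/o1.png",C);crop(d,330,150,90,120,5,"pics/o2.png",C)
crop(s,270,140,130,100,6,"pics/o3.png",C);crop(s,100,140,90,110,5,"pics/o4.png",C)
a=cv2.imread("pics/o2.png");b=cv2.imread("pics/o4.png");b=cv2.copyMakeBorder(b,0,50,0,0,0);cv2.imwrite("pics/o24.png",cv2.resize(np.hstack([a,b]),None,fx=.88,fy=.88))
E
python3 ov.py
```

```text
L [0.6053 0.0253 0.018 ] 2.4 0.606
S [0.5943 0.2261 0.018 ] 20.8 0.636
M [0.3877 0.2925 0.018 ] 37.0 0.486
K [ 0.5857 -0.232   0.028 ] -21.6 0.63
P [ 0.4148 -0.2997  0.042 ] -35.8 0.512
```

View pics/o1.png

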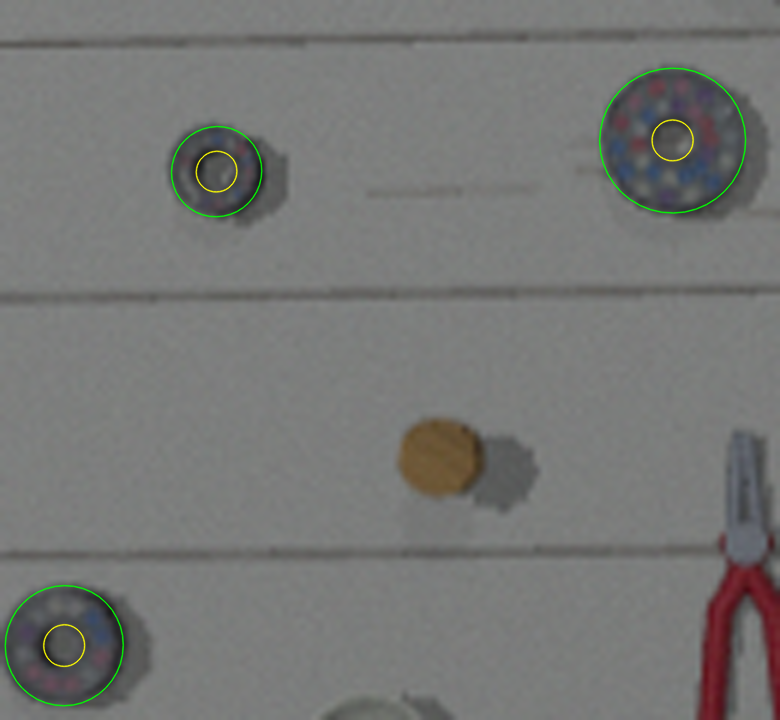

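View pics/o3.png

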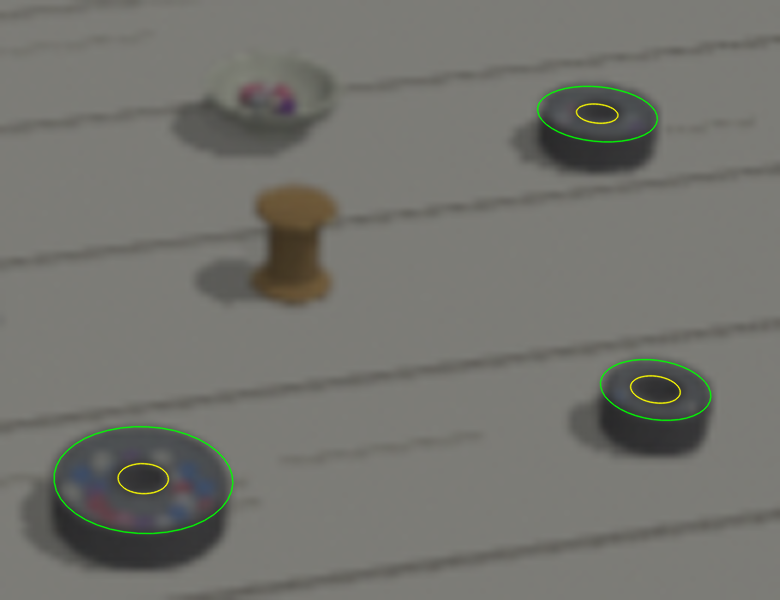

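View pics/o24.png

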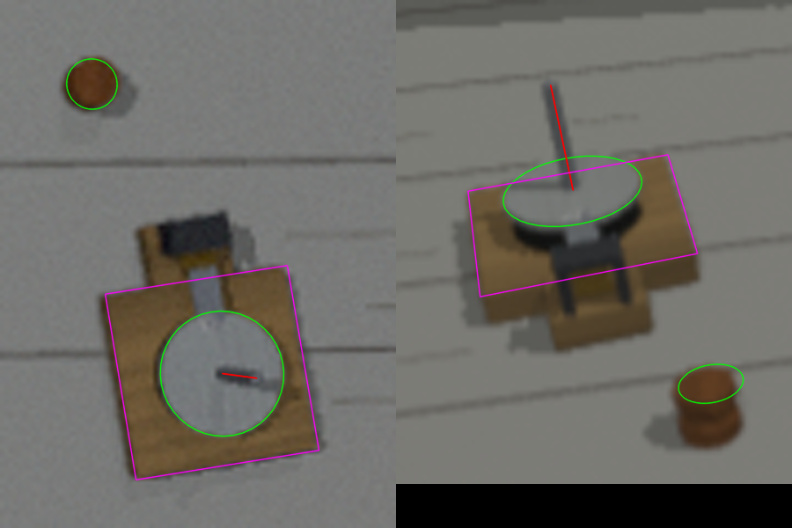

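Request:
arm_command:
  deltas:
    - [0,[0.0275,0.036,0],[0,0,-0.7]]
    - [0,[0.0275,0.036,0],[0,0,-0.7]]
    - [0,[0.0275,0.036,0],[0,0,-0.7]]
    - [0,[0.0275,0.036,0],[0,0,-0.7]]
    - [0,[0.0275,0.036,0],[0,0,-0.7]]
    - [0,[0.0275,0.036,0],[0,0,-0.7]]
    - [0,[0.0275,0.036,0],[0,0,-0.7]]
    - [0,[0.0275,0.036,0],[0,0,-0.7]]
    - [0,[0.0275,0.036,0],[0,0,-0.7]]
    - [0,[0.0275,0.036,0],[0,0,-0.7]]
    - [0,[0.0275,0.036,0],[0,0,-0.7]]
    - [0,[0.0275,0.036,0],[0,0,-0.8]]

```text
t: 1.3
eef_pos: [0.472, -0.1508, 0.2925]
eef_rot: [0.997, 0.073, 0.0, 0.0]
wrist_force: [0.2, -0.6, -0.0]
opening: 0.0915
```

Request:
arm_command:
  deltas:
    - [0,[0.027,0.0357,0],[0,0,0]]
    - [0,[0.027,0.0357,0],[0,0,0]]
    - [0,[0.027,0.0357,-0.01],[0,0,0]]
    - [0,[0.0268,0.0356,-0.02],[0,0,0]]
    - [0,[0,0,-0.03],[0,0,0]]
    - [0,[0,0,-0.03],[0,0,0]]
    - [0,[0,0,-0.02],[0,0,0]]
    - [0,[0,0,-0.02],[0,0,0]]
    - [0,[0,0,0],[0,0,0]]
    - [0,[0,0,0],[0,0,0]]

```text
t: 2.13
eef_pos: [0.5684, -0.0234, 0.1655]
eef_rot: [0.997, 0.074, -0.001, -0.0]
wrist_force: [-0.0, -0.8, 0.8]
opening: 0.0912
```

Request:
arm_command:
  deltas:
    - [0,[0.0185,0.0242,0],[0,0,0]]
    - [0,[0.0184,0.0242,-0.01],[0,0,0]]
    - [0,[0,0,-0.02],[0,0,0]]
    - [0,[0,0,-0.02],[0,0,0]]
    - [0,[0,0,0],[0,0,0]]
    - [0,[0,0,0],[0,0,0]]

```text
t: 2.63
eef_pos: [0.606, 0.0249, 0.117]
eef_rot: [0.997, 0.074, 0.0, 0.0]
wrist_force: [0.7, -0.5, -0.3]
opening: 0.0913
```

Run:
```python
from h import *
s=env.get_image("scene");print(env.state()["eef_pos"])
crop(s,190,100,200,160,4,"pics/a1.png")
```

```text
[0.60658739 0.02477882 0.11782718]
```

View pics/a1.png

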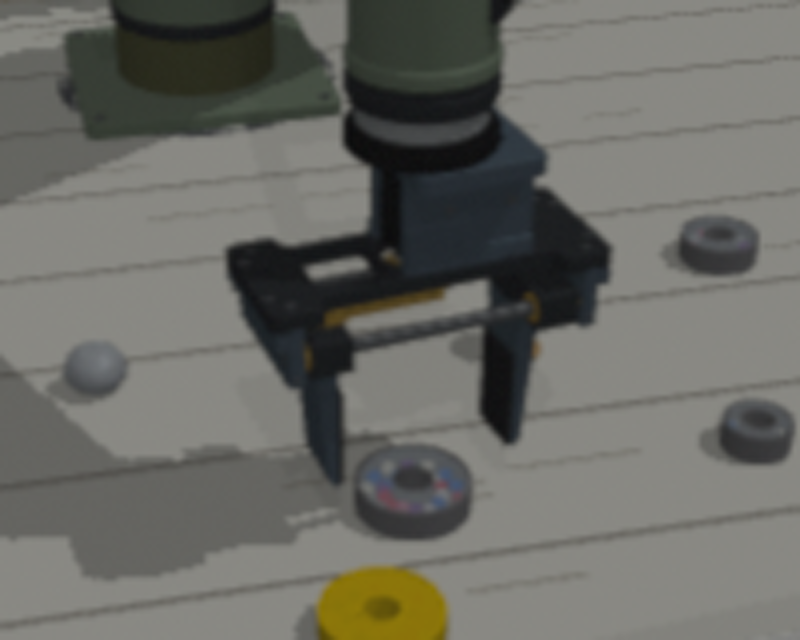

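Run:
```python
from h import *
from scipy.spatial.transform import Rotation as R
s=env.get_image("scene");st=env.state();r=R.from_quat(st["eef_rot"]);o=st["opening"]/2
print(st["eef_pos"])
C=[]
for sg in(1,-1):
    C.append((st["eef_pos"]+r.apply([[-.016,sg*o,.0783],[.016,sg*o,.0783],[.016,sg*o,.03],[-.016,sg*o,.03]]),(0,255,0)))
C.append((ring(.6053,.0253,.018,.032),(0,255,255)))
crop(s,190,100,200,160,4,"pics/a2.png",C)
```

```text
[0.60678856 0.02473382 0.1182414 ]
```

View pics/a2.png

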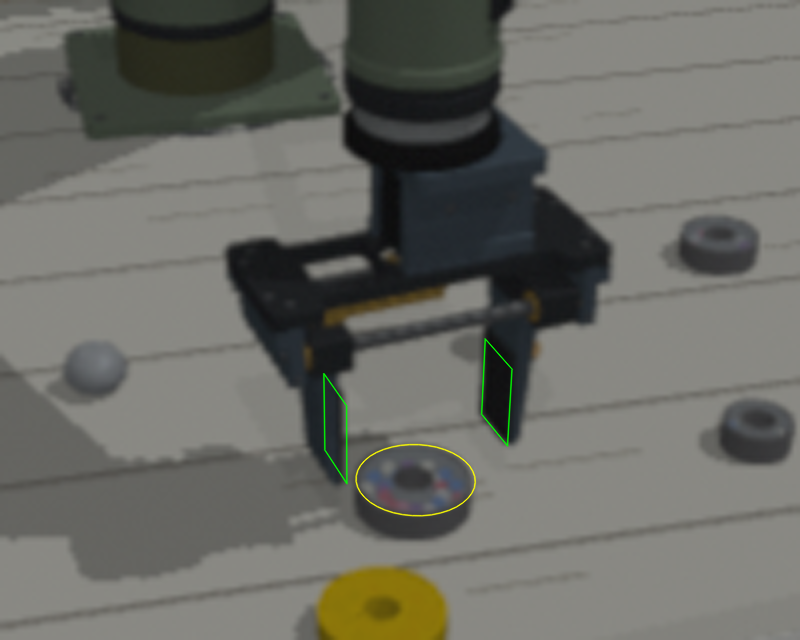

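Request:
arm_command:
  deltas:
    - [0,[-0.0005,0.0003,-0.018],[0,0,0]]
    - [0,[-0.0007,0.0002,-0.016],[0,0,0]]
    - [0,[0,0,0],[0,0,0]]
    - [0,[0,0,0],[0,0,0]]
    - [0,[0,0,0],[0,0,0]]

```text
t: 3.15
eef_pos: [0.6055, 0.0253, 0.0839]
eef_rot: [0.997, 0.073, 0.002, 0.0]
wrist_force: [-0.3, 0.1, -0.3]
opening: 0.0912
```

Request:
arm_command:
  deltas:
    - [1,[0,0,0],[0,0,0]]
    - [1,[0,0,0],[0,0,0]]
    - [1,[0,0,0],[0,0,0]]
    - [1,[0,0,0],[0,0,0]]
    - [1,[0,0,0],[0,0,0]]
    - [1,[0,0,0],[0,0,0]]
    - [1,[0,0,0],[0,0,0]]
    - [1,[0,0,0],[0,0,0]]

```text
t: 3.82
eef_pos: [0.6046, 0.0255, 0.0824]
eef_rot: [0.997, 0.074, 0.0, 0.0]
wrist_force: [-0.3, -0.4, 2.9]
opening: 0.0622
```

Request:
arm_command:
  deltas:
    - [1,[0,0,0.01],[0,0,0]]
    - [1,[0,0,0.03],[0,0,0]]
    - [1,[0,0,0.04],[0,0,0]]
    - [1,[0,0,0.04],[0,0,0]]
    - [1,[-0.01,-0.018,0.03],[0,0,0]]
    - [1,[-0.016,-0.028,0],[0,0,0]]
    - [1,[-0.016,-0.028,0],[0,0,0]]
    - [1,[-0.016,-0.028,0],[0,0,0]]
    - [1,[-0.016,-0.028,0],[0,0,0]]
    - [1,[-0.016,-0.028,0],[0,0,0]]
    - [1,[-0.016,-0.028,0],[0,0,0]]
    - [1,[-0.016,-0.028,0],[0,0,0]]

```text
t: 4.82
eef_pos: [0.4813, -0.1896, 0.2325]
eef_rot: [0.997, 0.074, 0.0, 0.0]
wrist_force: [0.9, -0.9, -0.2]
opening: 0.0626
```

Request:
arm_command:
  deltas:
    - [1,[-0.016,-0.028,0],[0,0,0]]
    - [1,[-0.016,-0.028,0],[0,0,0]]
    - [1,[-0.016,-0.028,0],[0,0,0]]
    - [1,[-0.01,-0.015,0],[0,0,0]]
    - [1,[0,0,0],[0,0,0]]
    - [1,[0,0,0],[0,0,0]]
    - [1,[0,0,0],[0,0,0]]

```text
t: 5.4
eef_pos: [0.4247, -0.287, 0.2323]
eef_rot: [0.997, 0.074, 0.0, -0.0]
wrist_force: [-0.8, -0.2, -0.2]
opening: 0.0623
```

```bash
cat > look.py <<'E'
from h import *
import sys
d=env.get_image("top");s=env.get_image("scene");st=env.state();print(st["eef_pos"].round(4),st["opening"],st["wrist_force"].round(1))
crop(d,330,150,100,130,4,"pics/x.png");crop(s,80,80,120,130,4,"pics/y.png")
cv2.imwrite(sys.argv[1],cv2.resize(np.hstack([cv2.imread("pics/x.png"),cv2.imread("pics/y.png")]),None,fx=.9,fy=.9))
E
python3 look.py pics/b1.png
```

```text
[ 0.425  -0.2866  0.2322] 0.06252272404741434 [ 0.6 -0.4  0.1]
```

View pics/b1.png

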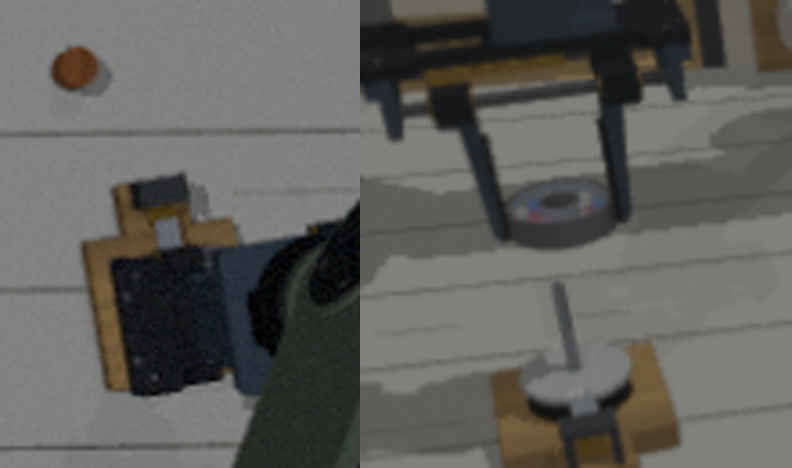

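Request:
arm_command:
  deltas:
    - [1,[-0.0102,-0.0131,0],[0,0,0]]
    - [1,[0,0,-0.02],[0,0,0]]
    - [1,[0,0,0],[0,0,0]]
    - [1,[0,0,0],[0,0,0]]

```text
t: 5.83
eef_pos: [0.4143, -0.2995, 0.2115]
eef_rot: [0.997, 0.074, -0.001, -0.001]
wrist_force: [1.3, 0.3, -0.8]
opening: 0.0626
```

```bash
python3 look.py pics/b2.png
```

```text
[ 0.415  -0.3002  0.2126] 0.06250574108459903 [-0.2  0.  -2. ]
```

View pics/b2.png

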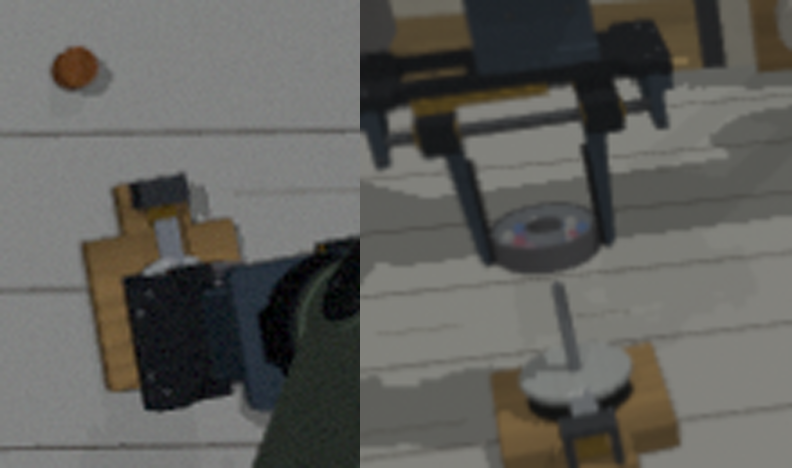

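Request:
arm_command:
  deltas:
    - [1,[0,0.0003,-0.02],[0,0,0]]
    - [1,[0,0,-0.02],[0,0,0]]
    - [1,[0,0,0],[0,0,0]]
    - [1,[0,0,0],[0,0,0]]
    - [1,[0,0,0],[0,0,0]]

```text
t: 6.35
eef_pos: [0.4151, -0.3006, 0.1733]
eef_rot: [0.997, 0.074, 0.001, 0.001]
wrist_force: [0.6, -0.3, -0.2]
opening: 0.0622
```

```bash
python3 look.py pics/b3.png
```

```text
[ 0.4151 -0.3008  0.1735] 0.06265538812715694 [-0.2  0.1 -0.5]
```

View pics/b3.png

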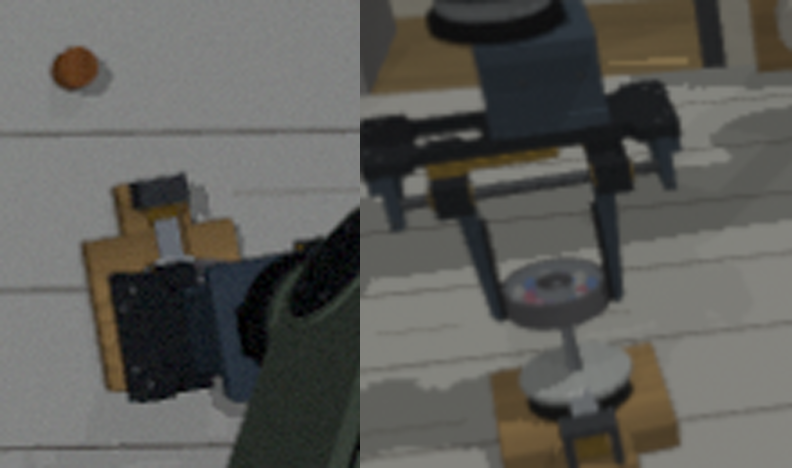

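Request:
arm_command:
  deltas:
    - [1,[0,0.0006,-0.015],[0,0,0]]
    - [1,[0,0,-0.015],[0,0,0]]
    - [1,[0,0,-0.012],[0,0,0]]
    - [1,[0,0,-0.004],[0,0,0]]
    - [1,[0,0,0],[0,0,0]]
    - [1,[0,0,-0.002],[0,0,0]]
    - [1,[0,0,0],[0,0,0]]
    - [1,[0,0,0],[0,0,0]]

```text
t: 7.12
eef_pos: [0.4147, -0.3, 0.1249]
eef_rot: [0.997, 0.074, 0.001, 0.001]
wrist_force: [0.4, -0.1, -0.7]
opening: 0.0624
```

```bash
python3 look.py pics/b4.png
```

```text
[ 0.4146 -0.2999  0.1247] 0.062406850800866526 [ 0.  -0.5 -1.4]
```

View pics/b4.png

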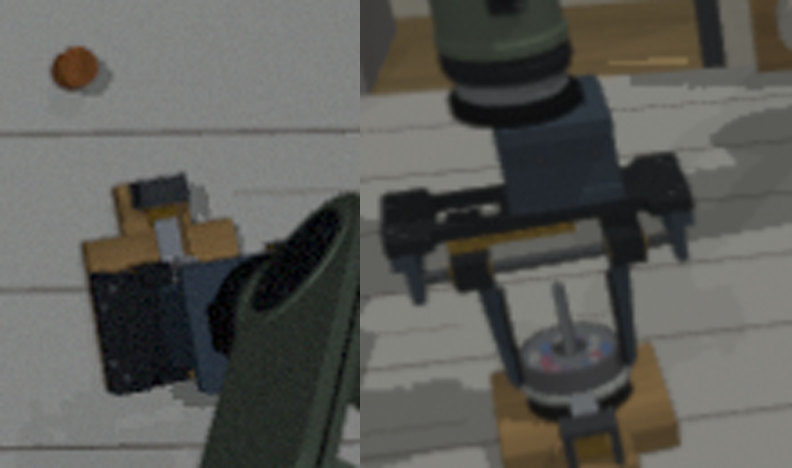

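Request:
arm_command:
  deltas:
    - [1,[0,0,-0.0007],[0,0,0]]
    - [1,[0,0,0],[0,0,0]]
    - [0,[0,0,0],[0,0,0]]
    - [0,[0,0,0],[0,0,0]]
    - [0,[0,0,0],[0,0,0]]
    - [0,[0,0,0],[0,0,0]]
    - [0,[0,0,0],[0,0,0]]
    - [0,[0,0,0.02],[0,0,0]]
    - [0,[0,0,0.035],[0,0,0]]
    - [0,[0,0,0.04],[0,0,0]]

```text
t: 8.05
eef_pos: [0.4132, -0.2989, 0.2177]
eef_rot: [0.997, 0.074, -0.002, -0.002]
wrist_force: [1.2, -0.0, -0.7]
opening: 0.0912
```

```bash
python3 look.py pics/b5.png
```

```text
[ 0.4169 -0.3017  0.2243] 0.09110555506325735 [-0.1 -1.3 -0.3]
```

View pics/b5.png

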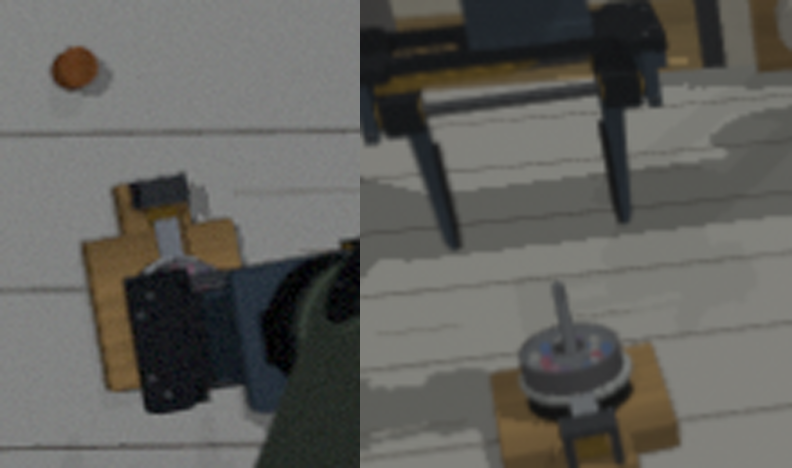

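Request:
arm_command:
  deltas:
    - [0,[-0.001,0.02,0.01],[0,0,0]]
    - [0,[-0.002,0.038,0],[0,0,0]]
    - [0,[-0.002,0.038,0],[0,0,0]]
    - [0,[-0.002,0.038,0],[0,0,0]]
    - [0,[-0.002,0.038,0],[0,0,0]]
    - [0,[-0.002,0.038,0],[0,0,0]]
    - [0,[-0.002,0.038,0],[0,0,0]]
    - [0,[-0.002,0.038,0],[0,0,0]]
    - [0,[-0.002,0.038,0],[0,0,0]]
    - [0,[-0.002,0.038,0],[0,0,0]]
    - [0,[-0.002,0.038,0],[0,0,0]]
    - [0,[-0.002,0.038,0],[0,0,0]]

```text
t: 9.15
eef_pos: [0.3905, 0.14, 0.2281]
eef_rot: [0.997, 0.074, -0.0, 0.0]
wrist_force: [1.0, 0.1, 0.2]
opening: 0.0911
```

Request:
arm_command:
  deltas:
    - [0,[-0.002,0.038,0],[0,0,0]]
    - [0,[-0.002,0.038,0],[0,0,0]]
    - [0,[-0.001,0.038,0],[0,0,0]]
    - [0,[0,0.025,-0.02],[0,0,0]]
    - [0,[0,0,-0.03],[0,0,0]]
    - [0,[0,0,-0.03],[0,0,0]]
    - [0,[0,0,0],[0,0,0]]
    - [0,[0,0,0],[0,0,0]]
    - [0,[0,0,0],[0,0,0]]

```text
t: 9.9
eef_pos: [0.387, 0.2775, 0.1494]
eef_rot: [0.997, 0.073, 0.001, -0.0]
wrist_force: [-0.5, -0.0, 0.4]
opening: 0.0914
```

Request:
arm_command:
  deltas:
    - [0,[0.0007,0.015,0],[0,0,0]]
    - [0,[0,0,-0.02],[0,0,0]]
    - [0,[0,0,-0.02],[0,0,0]]
    - [0,[0,0,-0.016],[0,0,0]]
    - [0,[0,0,-0.009],[0,0,0]]
    - [0,[0,0,0],[0,0,0]]
    - [0,[0,0,0],[0,0,0]]
    - [0,[0,0,0],[0,0,0]]

```text
t: 10.57
eef_pos: [0.3879, 0.293, 0.0847]
eef_rot: [0.997, 0.074, 0.001, -0.001]
wrist_force: [0.1, -0.1, -0.5]
opening: 0.0912
```

Run:
```python
from h import *
s=env.get_image("scene");print(env.state()["eef_pos"])
crop(s,290,80,130,120,5,"pics/c1.png",[(ring(.3877,.2925,.018,.026),(0,255,255))])
```

```text
[0.38783373 0.29292061 0.08467887]
```

View pics/c1.png

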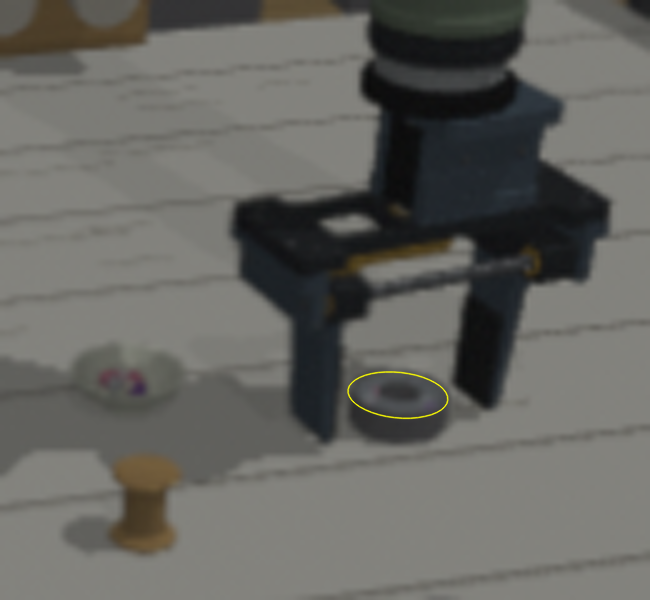

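Tray M sits between the open fingers. Close and lift.

Request:
arm_command:
  deltas:
    - [1,[0,0,-0.001],[0,0,0]]
    - [1,[0,0,0],[0,0,0]]
    - [1,[0,0,0],[0,0,0]]
    - [1,[0,0,0],[0,0,0]]
    - [1,[0,0,0],[0,0,0]]
    - [1,[0,0,0],[0,0,0]]
    - [1,[0,0,0],[0,0,0]]
    - [1,[0,0,0],[0,0,0]]
    - [1,[0,0,0],[0,0,0]]

```text
t: 11.37
eef_pos: [0.3871, 0.2923, 0.0825]
eef_rot: [0.997, 0.074, 0.0, -0.0]
wrist_force: [-1.2, 0.4, 0.4]
opening: 0.0511
```

Request:
arm_command:
  deltas:
    - [1,[0,0,0.01],[0,0,0]]
    - [1,[0,0,0.03],[0,0,0]]
    - [1,[0,0,0.038],[0,0,0]]
    - [1,[0,0,0.038],[0,0,0]]
    - [1,[0,-0.02,0.03],[0,0,0]]
    - [1,[0.002,-0.038,0],[0,0,0]]
    - [1,[0.002,-0.038,0],[0,0,0]]
    - [1,[0.002,-0.038,0],[0,0,0]]
    - [1,[0.002,-0.038,0],[0,0,0]]
    - [1,[0.002,-0.038,0],[0,0,0]]
    - [1,[0.002,-0.038,0],[0,0,0]]
    - [1,[0.002,-0.038,0],[0,0,0]]

```text
t: 12.37
eef_pos: [0.4004, 0.0045, 0.2284]
eef_rot: [0.997, 0.074, -0.0, 0.0]
wrist_force: [1.2, 0.8, -0.7]
opening: 0.0513
```

Request:
arm_command:
  deltas:
    - [1,[0.002,-0.038,0],[0,0,0]]
    - [1,[0.002,-0.038,0],[0,0,0]]
    - [1,[0.002,-0.038,0],[0,0,0]]
    - [1,[0.002,-0.038,0],[0,0,0]]
    - [1,[0.002,-0.038,0],[0,0,0]]
    - [1,[0.002,-0.038,0],[0,0,0]]
    - [1,[0.002,-0.038,0],[0,0,0]]
    - [1,[0.002,-0.02,0],[0,0,0]]
    - [1,[0,0,0],[0,0,0]]
    - [1,[0,0,0],[0,0,0]]
    - [1,[0,0,0],[0,0,0]]

```text
t: 13.28
eef_pos: [0.4165, -0.2789, 0.2279]
eef_rot: [0.997, 0.074, -0.001, -0.001]
wrist_force: [0.6, -0.2, -0.9]
opening: 0.0515
```

Request:
arm_command:
  deltas:
    - [1,[-0.0017,-0.021,0],[0,0,0]]
    - [1,[0,0,0],[0,0,0]]
    - [1,[0,0,0],[0,0,0]]
    - [1,[0,0,-0.02],[0,0,0]]
    - [1,[0,0,-0.018],[0,0,0]]
    - [1,[0,0,0],[0,0,0]]
    - [1,[0,0,0],[0,0,0]]
    - [1,[0,0,0],[0,0,0]]

```text
t: 13.95
eef_pos: [0.4158, -0.3002, 0.1913]
eef_rot: [0.997, 0.074, 0.0, 0.0]
wrist_force: [0.4, 0.5, -0.9]
opening: 0.0515
```

```bash
python3 look.py pics/c2.png
```

```text
[ 0.4159 -0.3007  0.1916] 0.05162611812878911 [0.4 0.3 0.2]
```

View pics/c2.png

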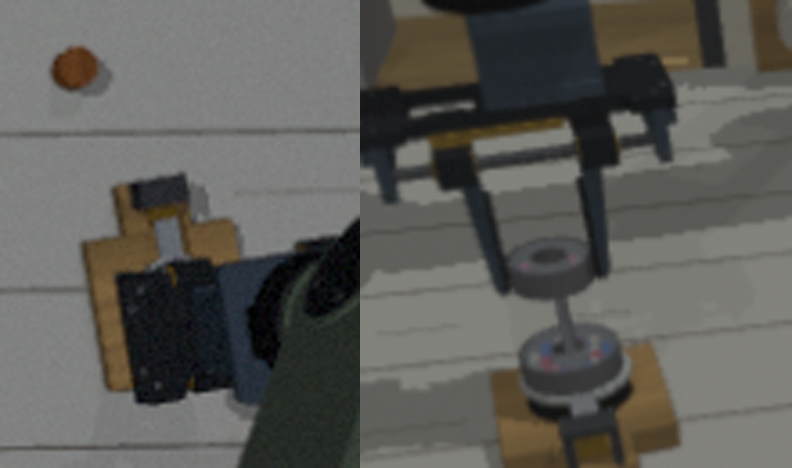

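Request:
arm_command:
  deltas:
    - [1,[-0.001,0.0007,-0.008],[0,0,0]]
    - [1,[0,0,-0.014],[0,0,0]]
    - [1,[0,0,-0.014],[0,0,0]]
    - [1,[0,0,-0.008],[0,0,0]]
    - [1,[0,0,-0.003],[0,0,0]]
    - [1,[0,0,0],[0,0,0]]
    - [1,[0,0,-0.001],[0,0,0]]
    - [1,[0,0,0],[0,0,0]]
    - [1,[0,0,0],[0,0,0]]

```text
t: 14.8
eef_pos: [0.4146, -0.3003, 0.143]
eef_rot: [0.997, 0.074, 0.001, 0.001]
wrist_force: [0.8, -1.3, -0.8]
opening: 0.0513
```

```bash
python3 look.py pics/c3.png
```

```text
[ 0.4145 -0.3002  0.1429] 0.05117040854314625 [ 0.2  0.2 -0.3]
```

View pics/c3.png

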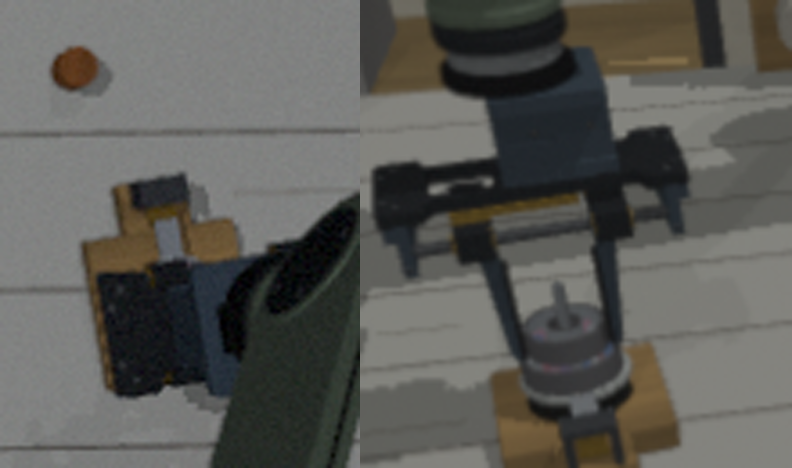

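Request:
arm_command:
  deltas:
    - [1,[0,0,-0.001],[0,0,0]]
    - [1,[0,0,0],[0,0,0]]
    - [0,[0,0,0],[0,0,0]]
    - [0,[0,0,0],[0,0,0]]
    - [0,[0,0,0],[0,0,0]]
    - [0,[0,0,0],[0,0,0]]
    - [0,[0,0,0],[0,0,0]]
    - [0,[0,0,0.02],[0,0,0]]
    - [0,[0,0,0.035],[0,0,0]]
    - [0,[0,0,0.03],[0,0,0]]

```text
t: 15.73
eef_pos: [0.414, -0.2998, 0.2272]
eef_rot: [0.997, 0.074, -0.001, -0.001]
wrist_force: [0.3, -0.6, 0.3]
opening: 0.0913
```

Request:
arm_command:
  deltas:
    - [0,[0.006,0.018,0],[0,0,0]]
    - [0,[0.0128,0.0375,0],[0,0,0]]
    - [0,[0.0128,0.0375,0],[0,0,0]]
    - [0,[0.0128,0.0375,0],[0,0,0]]
    - [0,[0.0128,0.0375,0],[0,0,0]]
    - [0,[0.0128,0.0375,0],[0,0,0]]
    - [0,[0.0128,0.0375,0],[0,0,0]]
    - [0,[0.0128,0.0375,0],[0,0,0]]
    - [0,[0.0128,0.0375,0],[0,0,0]]
    - [0,[0.0128,0.0375,0],[0,0,0]]
    - [0,[0.0128,0.0375,0],[0,0,0]]
    - [0,[0.0128,0.0375,0],[0,0,0]]

```text
t: 16.73
eef_pos: [0.5613, 0.1325, 0.2264]
eef_rot: [0.997, 0.074, -0.0, 0.0]
wrist_force: [0.6, -0.2, -1.1]
opening: 0.0911
```

Request:
arm_command:
  deltas:
    - [0,[0.0128,0.0375,0],[0,0,0]]
    - [0,[0.0128,0.0375,0],[0,0,0]]
    - [0,[0.006,0.018,-0.02],[0,0,0]]
    - [0,[0,0,-0.03],[0,0,0]]
    - [0,[0,0,-0.03],[0,0,0]]
    - [0,[0,0,0],[0,0,0]]
    - [0,[0,0,0],[0,0,0]]
    - [0,[0,0,0],[0,0,0]]

```text
t: 17.4
eef_pos: [0.5935, 0.2236, 0.1478]
eef_rot: [0.997, 0.074, 0.001, -0.0]
wrist_force: [-0.3, -0.1, 0.2]
opening: 0.0912
```

```bash
python3 look.py pics/c4.png
```

```text
[0.5939 0.2236 0.1488] 0.09156851314170911 [ 0.4 -0.6  0.7]
```

View pics/c4.png

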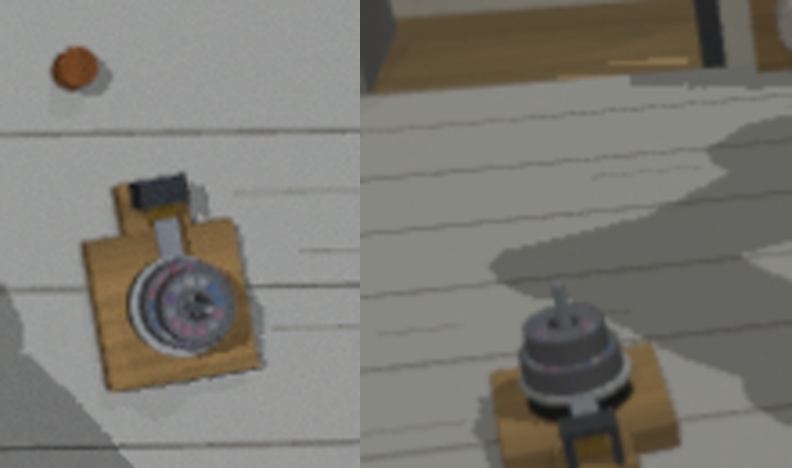

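Request:
arm_command:
  deltas:
    - [0,[0.0004,0.0025,-0.02],[0,0,0]]
    - [0,[0,0,-0.02],[0,0,0]]
    - [0,[0,0,-0.017],[0,0,0]]
    - [0,[0,0,-0.009],[0,0,0]]
    - [0,[0,0,0],[0,0,0]]
    - [0,[0,0,0],[0,0,0]]
    - [0,[0,0,0],[0,0,0]]

```text
t: 18.08
eef_pos: [0.5941, 0.2262, 0.0821]
eef_rot: [0.997, 0.074, 0.001, -0.0]
wrist_force: [0.7, -0.4, -0.6]
opening: 0.0914
```

Request:
arm_command:
  deltas:
    - [1,[0,0,0],[0,0,0]]
    - [1,[0,0,0],[0,0,0]]
    - [1,[0,0,0],[0,0,0]]
    - [1,[0,0,0],[0,0,0]]
    - [1,[0,0,0],[0,0,0]]
    - [1,[0,0,0],[0,0,0]]
    - [1,[0,0,0],[0,0,0]]
    - [1,[0,0,0],[0,0,0]]
    - [1,[0,0,0],[0,0,0]]
    - [1,[0,0,0],[0,0,0]]

```text
t: 18.92
eef_pos: [0.5931, 0.226, 0.0804]
eef_rot: [0.997, 0.074, -0.0, 0.0]
wrist_force: [-0.4, -0.1, -0.5]
opening: 0.0395
```

Request:
arm_command:
  deltas:
    - [1,[0,0,0.01],[0,0,0]]
    - [1,[0,0,0.03],[0,0,0]]
    - [1,[0,0,0.038],[0,0,0]]
    - [1,[0,0,0.038],[0,0,0]]
    - [1,[-0.006,-0.018,0.03],[0,0,0]]
    - [1,[-0.0128,-0.0375,0],[0,0,0]]
    - [1,[-0.0128,-0.0375,0],[0,0,0]]
    - [1,[-0.0128,-0.0375,0],[0,0,0]]
    - [1,[-0.0128,-0.0375,0],[0,0,0]]
    - [1,[-0.0128,-0.0375,0],[0,0,0]]
    - [1,[-0.0128,-0.0375,0],[0,0,0]]
    - [1,[-0.0128,-0.0375,0],[0,0,0]]

```text
t: 19.92
eef_pos: [0.4965, -0.0561, 0.2273]
eef_rot: [0.997, 0.074, 0.001, 0.0]
wrist_force: [0.1, 0.1, -0.9]
opening: 0.0393
```

Request:
arm_command:
  deltas:
    - [1,[-0.0128,-0.0375,0],[0,0,0]]
    - [1,[-0.0128,-0.0375,0],[0,0,0]]
    - [1,[-0.0128,-0.0375,0],[0,0,0]]
    - [1,[-0.0128,-0.0375,0],[0,0,0]]
    - [1,[-0.0128,-0.0375,0],[0,0,0]]
    - [1,[-0.0128,-0.0375,0],[0,0,0]]
    - [1,[-0.006,-0.018,0],[0,0,0]]
    - [1,[0,0,0],[0,0,0]]
    - [1,[0,0,0],[0,0,0]]
    - [1,[0,0,0],[0,0,0]]

```text
t: 20.75
eef_pos: [0.4147, -0.2968, 0.2267]
eef_rot: [0.997, 0.074, 0.0, -0.0]
wrist_force: [0.7, -0.3, -0.6]
opening: 0.0394
```

Descend to just over the post top (tray bottom ~0.11), check, then continue.

Request:
arm_command:
  deltas:
    - [1,[0.0001,-0.0032,0],[0,0,0]]
    - [1,[0,0,-0.02],[0,0,0]]
    - [1,[0,0,-0.016],[0,0,0]]
    - [1,[0,0,0],[0,0,0]]
    - [1,[0,0,0],[0,0,0]]
    - [1,[0,0,0],[0,0,0]]

```text
t: 21.25
eef_pos: [0.4155, -0.3004, 0.1913]
eef_rot: [0.997, 0.074, 0.001, 0.0]
wrist_force: [0.5, -0.5, -0.4]
opening: 0.0395
```

```bash
python3 look.py pics/c5.png
```

```text
[ 0.4155 -0.3008  0.1915] 0.03894014139059034 [ 0.1  0.8 -0.1]
```

View pics/c5.png

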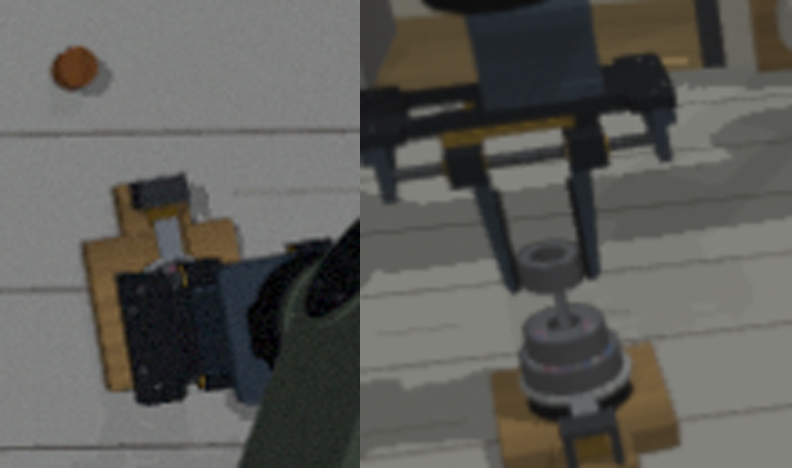

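Request:
arm_command:
  deltas:
    - [1,[-0.0005,0.001,-0.006],[0,0,0]]
    - [1,[0,0,-0.01],[0,0,0]]
    - [1,[0,0,-0.01],[0,0,0]]
    - [1,[0,0,-0.005],[0,0,0]]
    - [1,[0,0,-0.002],[0,0,0]]
    - [1,[0,0,0],[0,0,0]]
    - [1,[0,0,0],[0,0,0]]
    - [1,[0,0,0],[0,0,0]]

```text
t: 22.02
eef_pos: [0.4144, -0.2999, 0.1576]
eef_rot: [0.997, 0.074, 0.0, 0.0]
wrist_force: [-0.5, -0.2, 1.3]
opening: 0.0396
```

```bash
python3 look.py pics/c6.png
```

```text
[ 0.4145 -0.2999  0.1577] 0.039435995997434393 [-1.   0.3  0.7]
```

View pics/c6.png

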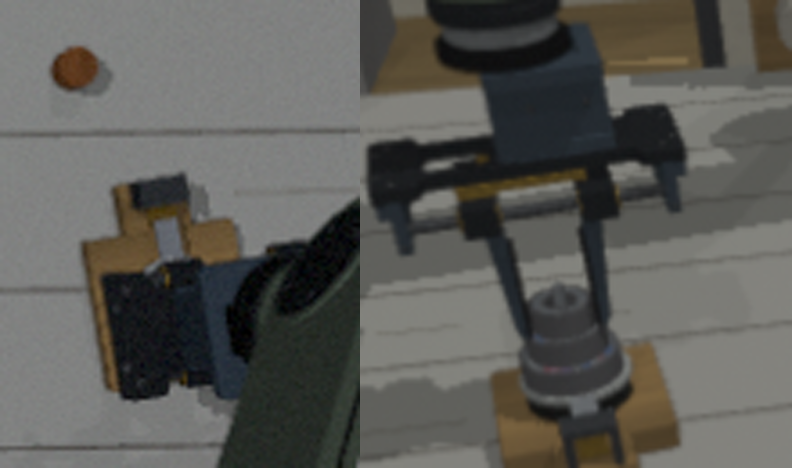

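Request:
arm_command:
  deltas:
    - [1,[0,0,-0.0005],[0,0,0]]
    - [0.6,[0,0,0],[0,0,0]]
    - [0.3,[0,0,0],[0,0,0]]
    - [0.3,[0,0,0],[0,0,0]]
    - [0.3,[0,0,0],[0,0,0]]
    - [0.3,[0,0,0],[0,0,0]]
    - [0.3,[0,0,0.02],[0,0,0]]
    - [0.3,[0,0,0.03],[0,0,0]]
    - [0.3,[0,0,0.03],[0,0,0]]

```text
t: 22.87
eef_pos: [0.4138, -0.2994, 0.237]
eef_rot: [0.997, 0.074, -0.001, -0.001]
wrist_force: [1.1, -1.2, 0.6]
opening: 0.0639
```

Request:
arm_command:
  deltas:
    - [0.3,[0.017,0.0068,0],[0,0,0]]
    - [0.3,[0.0342,0.0136,0],[0,0,0]]
    - [0.3,[0.0342,0.0136,0],[0,0,0]]
    - [0.3,[0.0342,0.0136,0],[0,0,0]]
    - [0.3,[0.0342,0.0136,0],[0,0,0]]
    - [0.3,[0.0171,0.0068,0],[0,0,0]]
    - [0.3,[0,0,-0.03],[0,0,0]]
    - [0.3,[0,0,-0.03],[0,0,0]]
    - [0.3,[0,0,-0.02],[0,0,0]]
    - [0.3,[0,0,0],[0,0,0]]
    - [0.3,[0,0,0],[0,0,0]]
    - [0.3,[0,0,0],[0,0,0]]

```text
t: 23.87
eef_pos: [0.586, -0.2321, 0.1583]
eef_rot: [0.997, 0.074, 0.001, 0.001]
wrist_force: [0.6, -0.5, 0.7]
opening: 0.064
```

Run:
```python
from h import *
s=env.get_image("scene");print(env.state()["eef_pos"])
crop(s,80,110,150,140,5,"pics/d1.png")
```

```text
[ 0.58616975 -0.23225103  0.15882371]
```

View pics/d1.png

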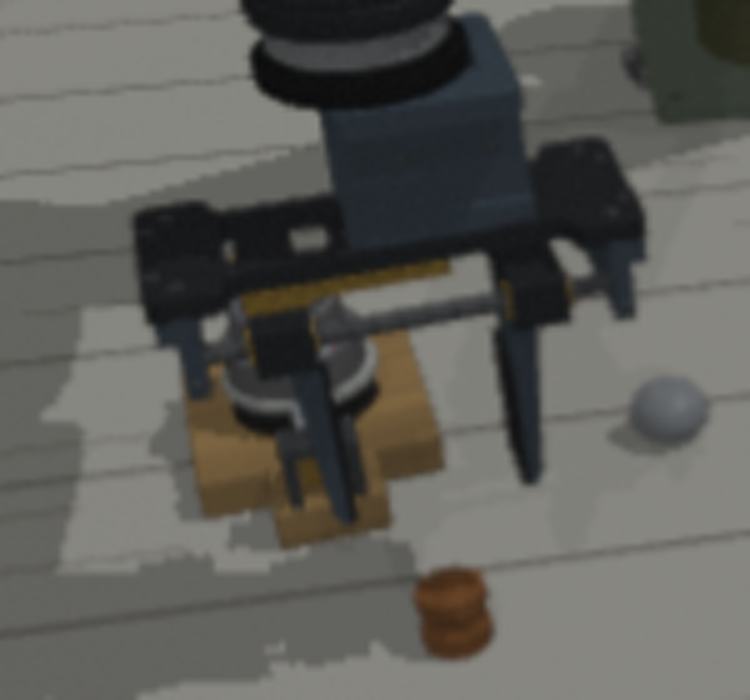

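Request:
arm_command:
  deltas:
    - [0.3,[-0.0004,0.0002,-0.025],[0,0,0]]
    - [0.3,[0,0,-0.025],[0,0,0]]
    - [0.3,[0,0,-0.015],[0,0,0]]
    - [0.3,[0,0,-0.0085],[0,0,0]]
    - [0.3,[0,0,0],[0,0,0]]
    - [0.3,[0,0,0],[0,0,0]]
    - [0.3,[0,0,0],[0,0,0]]

```text
t: 24.5
eef_pos: [0.5859, -0.232, 0.0853]
eef_rot: [0.997, 0.074, 0.002, 0.001]
wrist_force: [-0.1, -0.6, 0.7]
opening: 0.0636
```

Run:
```python
from h import *
s=env.get_image("scene");print(env.state()["eef_pos"])
crop(s,80,110,150,140,5,"pics/d2.png")
```

```text
[ 0.58578794 -0.23197213  0.08519258]
```

View pics/d2.png

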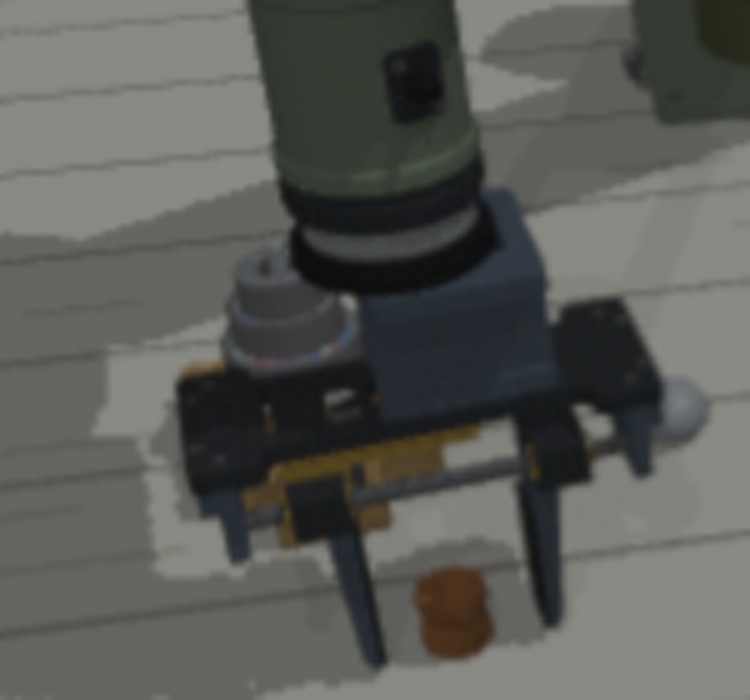

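Request:
arm_command:
  deltas:
    - [1,[0,0,0],[0,0,0]]
    - [1,[0,0,0],[0,0,0]]
    - [1,[0,0,0],[0,0,0]]
    - [1,[0,0,0],[0,0,0]]
    - [1,[0,0,0],[0,0,0]]
    - [1,[0,0,0],[0,0,0]]
    - [1,[0,0,0],[0,0,0]]
    - [1,[0,0,0],[0,0,0]]

```text
t: 25.22
eef_pos: [0.5849, -0.2316, 0.0835]
eef_rot: [0.997, 0.074, 0.0, 0.0]
wrist_force: [-0.5, -0.5, 1.0]
opening: 0.0293
```

Request:
arm_command:
  deltas:
    - [1,[0,0,0.01],[0,0,0]]
    - [1,[0,0,0.03],[0,0,0]]
    - [1,[0,0,0.038],[0,0,0]]
    - [1,[0,0,0.038],[0,0,0]]
    - [1,[0,0,0.034],[0,0,0]]
    - [1,[0,0,0],[0,0,0]]
    - [1,[0,0,0],[0,0,0]]

```text
t: 25.8
eef_pos: [0.5855, -0.2318, 0.2365]
eef_rot: [0.997, 0.074, 0.003, 0.001]
wrist_force: [-0.3, 0.9, -0.4]
opening: 0.0297
```

Run:
```python
from h import *
s=env.get_image("scene");print(env.state()["eef_pos"])
crop(s,80,70,150,140,5,"pics/d3.png")
```

```text
[ 0.58456209 -0.23138298  0.2341559 ]
```

View pics/d3.png

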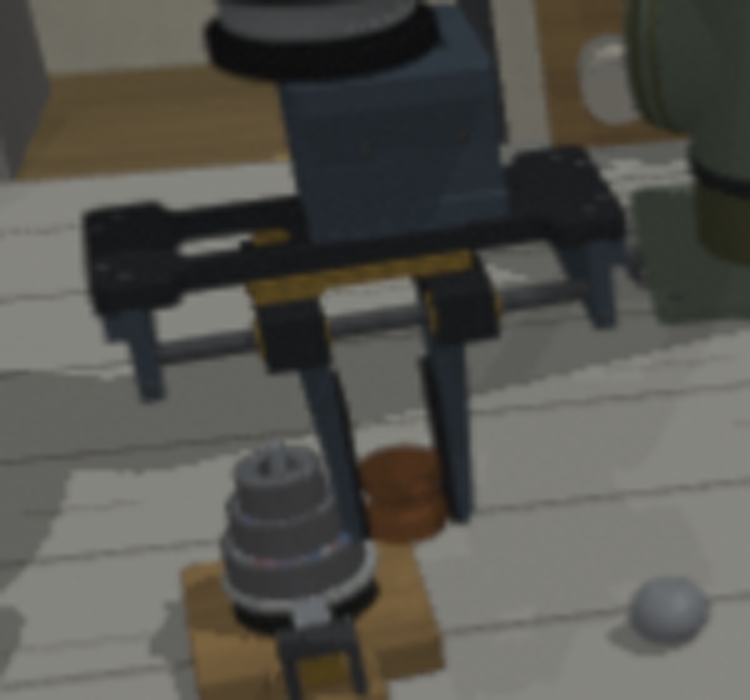

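Request:
arm_command:
  deltas:
    - [1,[-0.017,-0.0068,0],[0,0,0]]
    - [1,[-0.0342,-0.0137,0],[0,0,0]]
    - [1,[-0.0342,-0.0137,0],[0,0,0]]
    - [1,[-0.0342,-0.0137,0],[0,0,0]]
    - [1,[-0.0342,-0.0137,0],[0,0,0]]
    - [1,[-0.0162,-0.0068,0],[0,0,0]]
    - [1,[0,0,-0.02],[0,0,0]]
    - [1,[0,0,-0.015],[0,0,0]]
    - [1,[0,0,0],[0,0,0]]
    - [1,[0,0,0],[0,0,0]]
    - [1,[0,0,0],[0,0,0]]

```text
t: 26.77
eef_pos: [0.4149, -0.2998, 0.1981]
eef_rot: [0.997, 0.074, -0.0, -0.0]
wrist_force: [-0.0, 0.5, -0.7]
opening: 0.0296
```

```bash
python3 look.py pics/d4.png
```

```text
[ 0.4153 -0.3     0.1989] 0.02894066911213508 [ 0.9 -0.3 -0.4]
```

View pics/d4.png

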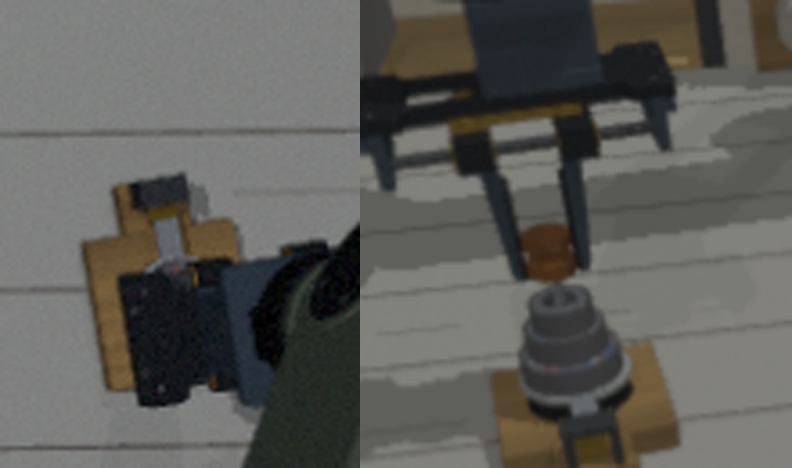

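Request:
arm_command:
  deltas:
    - [1,[-0.0003,0,-0.006],[0,0,0]]
    - [1,[0,0,-0.006],[0,0,0]]
    - [1,[0,0,-0.004],[0,0,0]]
    - [1,[0,0,-0.002],[0,0,0]]
    - [1,[0,0,0],[0,0,0]]
    - [1,[0,0,0],[0,0,0]]
    - [1,[0,0,-0.001],[0,0,0]]
    - [1,[0,0,0],[0,0,0]]
    - [1,[0,0,0],[0,0,0]]

```text
t: 27.62
eef_pos: [0.4145, -0.3, 0.1795]
eef_rot: [0.997, 0.074, 0.0, 0.0]
wrist_force: [0.3, -0.3, -0.3]
opening: 0.0293
```

```bash
python3 look.py pics/d5.png
```

```text
[ 0.4145 -0.3     0.1795] 0.029849470735598214 [-0.3 -0.2  0.7]
```

View pics/d5.png

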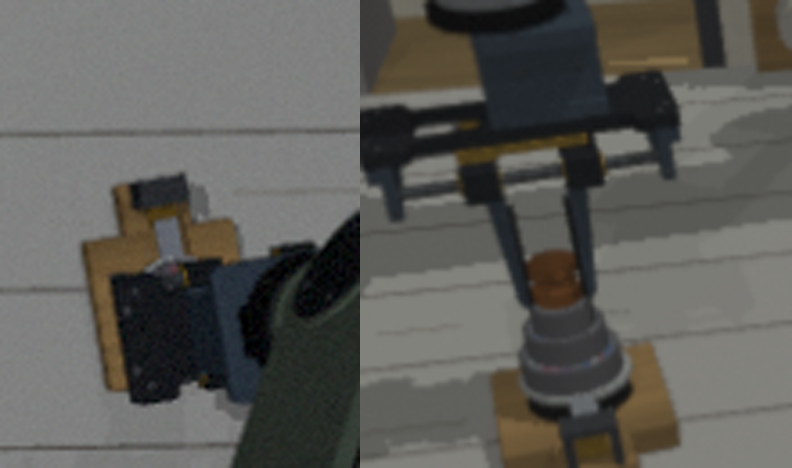

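Request:
arm_command:
  deltas:
    - [1,[0,0,-0.0015],[0,0,0]]
    - [1,[0,0,0],[0,0,0]]
    - [1,[0,0,-0.0015],[0,0,0]]
    - [1,[0,0,0],[0,0,0]]
    - [1,[0,0,0],[0,0,0]]

```text
t: 28.13
eef_pos: [0.4147, -0.3001, 0.1767]
eef_rot: [0.997, 0.074, 0.0, 0.0]
wrist_force: [0.0, -0.2, 2.3]
opening: 0.0292
```

Request:
arm_command:
  deltas:
    - [0.7,[0,0,0],[0,0,0]]
    - [0.4,[0,0,0],[0,0,0]]
    - [0.4,[0,0,0],[0,0,0]]
    - [0.4,[0,0,0],[0,0,0]]
    - [0.4,[0,0,0],[0,0,0]]
    - [0.4,[0,0,0.01],[0,0,0]]
    - [0.4,[0,0,0.025],[0,0,0]]
    - [0.4,[0,0,0.02],[0,0,0]]
    - [1,[0,0,0],[0,0,0]]
    - [1,[0,0,0],[0,0,0]]
    - [1,[0,0,0],[0,0,0]]
    - [1,[0,0,0],[0,0,0]]

```text
t: 29.13
eef_pos: [0.414, -0.2995, 0.2305]
eef_rot: [0.997, 0.074, -0.001, -0.001]
wrist_force: [-1.0, -0.5, 0.1]
opening: 0.0308
```

Request:
arm_command:
  deltas:
    - [1,[0,0,0],[0,0,0]]
    - [1,[0,0,0],[0,0,0]]
    - [1,[0,0,0],[0,0,0]]
    - [1,[0,0,0],[0,0,0]]

```text
t: 29.47
eef_pos: [0.4144, -0.2999, 0.2311]
eef_rot: [0.997, 0.074, -0.0, -0.0]
wrist_force: [0.3, 0.3, 0.5]
opening: 0.004
```

```bash
python3 look.py pics/d6.png
```

```text
[ 0.4145 -0.2999  0.2312] 0.0003159689075779046 [-0.7  0.3  0.3]
```

View pics/d6.png

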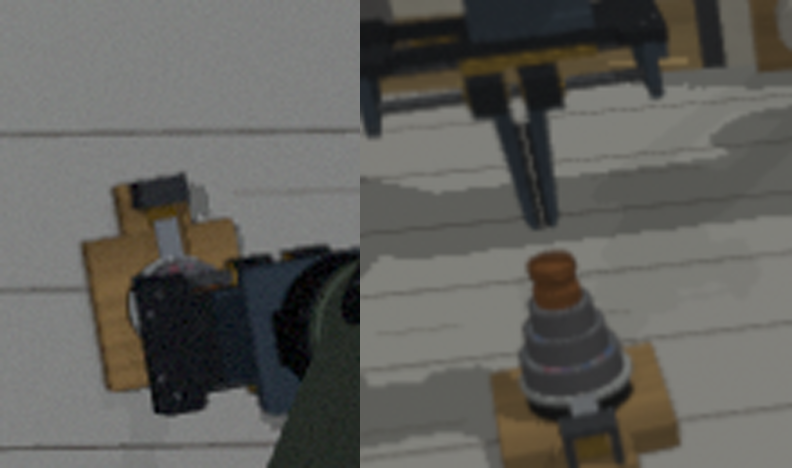

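Full stack seated, knob upright. Descend to contact.

Request:
arm_command:
  deltas:
    - [1,[0.0004,0,-0.012],[0,0,0]]
    - [1,[0,0,-0.01],[0,0,0]]
    - [1,[0,0,-0.005],[0,0,0]]
    - [1,[0,0,0],[0,0,0]]
    - [1,[0,0,0],[0,0,0]]
    - [1,[0,0,-0.002],[0,0,0]]
    - [1,[0,0,0],[0,0,0]]
    - [1,[0,0,-0.002],[0,0,0]]
    - [1,[0,0,0],[0,0,0]]
    - [1,[0,0,0],[0,0,0]]

```text
t: 30.4
eef_pos: [0.4152, -0.3001, 0.2008]
eef_rot: [0.997, 0.074, 0.0, 0.0]
wrist_force: [0.6, 0.5, 0.8]
opening: 0.0003
```

Request:
arm_command:
  deltas:
    - [1,[0,0,-0.002],[0,0,0]]
    - [1,[0,0,0],[0,0,0]]
    - [1,[0,0,-0.002],[0,0,0]]
    - [1,[0,0,0],[0,0,0]]
    - [1,[0,0,0],[0,0,0]]

```text
t: 30.82
eef_pos: [0.4152, -0.3001, 0.1968]
eef_rot: [0.997, 0.074, 0.0, 0.0]
wrist_force: [0.2, -0.6, 4.9]
opening: 0.0003
```

Request:
arm_command:
  deltas:
    - [1,[0,0,-0.002],[0,0,0]]
    - [1,[0,0,0],[0,0,0]]
    - [1,[0,0,-0.002],[0,0,0]]
    - [1,[0,0,0],[0,0,0]]
    - [1,[0,0,0],[0,0,0]]

```text
t: 31.23
eef_pos: [0.4152, -0.3001, 0.1926]
eef_rot: [0.997, 0.074, 0.0, 0.0]
wrist_force: [-0.3, -0.2, 4.9]
opening: 0.0005
```

Request:
arm_command:
  deltas:
    - [1,[0,0,-0.002],[0,0,0]]
    - [1,[0,0,0],[0,0,0]]
    - [1,[0,0,-0.001],[0,0,0]]
    - [1,[0,0,0],[0,0,0]]
    - [1,[0,0,0],[0,0,0]]

```text
t: 31.65
eef_pos: [0.4152, -0.3001, 0.1899]
eef_rot: [0.997, 0.074, 0.0, 0.0]
wrist_force: [0.1, -0.1, 6.6]
opening: 0.0001
```

Request:
arm_command:
  deltas:
    - [1,[0,0,-0.001],[0,0,0]]
    - [1,[0,0,0],[0,0,0]]
    - [1,[0,0,-0.001],[0,0,0]]
    - [1,[0,0,0],[0,0,0]]
    - [1,[0,0,0],[0,0,0]]

```text
t: 32.07
eef_pos: [0.4152, -0.3002, 0.1881]
eef_rot: [0.997, 0.074, 0.001, 0.0]
wrist_force: [-0.5, 0.2, 8.5]
opening: 0.0001
```

Request:
arm_command:
  deltas:
    - [1,[0,0,-0.001],[0,0,0]]
    - [1,[0,0,0],[0,0,0]]
    - [1,[0,0,0],[0,0,0]]

```text
t: 32.32
eef_pos: [0.4152, -0.3002, 0.1875]
eef_rot: [0.997, 0.074, 0.001, 0.001]
wrist_force: [-1.4, 0.7, 10.6]
opening: 0.0002
```

Request:
arm_command:
  deltas:
    - [1,[0,0,-0.001],[0,0,0]]
    - [1,[0,0,0],[0,0,0]]
    - [1,[0,0,0],[0,0,0]]

```text
t: 32.57
eef_pos: [0.4153, -0.3003, 0.1874]
eef_rot: [0.997, 0.074, 0.001, 0.001]
wrist_force: [-1.7, 1.5, 15.1]
opening: 0.0004
```

Request:
arm_command:
  deltas:
    - [1,[0,0,-0.001],[0,0,0]]
    - [1,[0,0,0],[0,0,0]]
    - [1,[0,0,0],[0,0,0]]

```text
t: 32.82
eef_pos: [0.4154, -0.3003, 0.1873]
eef_rot: [0.997, 0.074, 0.001, 0.001]
wrist_force: [-2.8, 2.5, 22.2]
opening: 0.0006
```

On the stop (no further travel, force rising). Back off slowly.

Request:
arm_command:
  deltas:
    - [1,[0,0,0.003],[0,0,0]]
    - [1,[0,0,0.001],[0,0,0]]
    - [1,[0,0,0.002],[0,0,0]]
    - [1,[0,0,0],[0,0,0]]
    - [1,[0,0,0],[0,0,0]]

```text
t: 33.23
eef_pos: [0.4144, -0.2996, 0.1896]
eef_rot: [0.997, 0.074, -0.001, -0.001]
wrist_force: [0.1, 0.6, -1.0]
opening: 0.0006
```

Request:
arm_command:
  deltas:
    - [1,[0,0,0.005],[0,0,0]]
    - [1,[0,0,0.02],[0,0,0]]
    - [1,[0,0,0.03],[0,0,0]]
    - [1,[0,0.03,0.02],[0,0,0]]
    - [1,[0,0.037,0],[0,0,0]]
    - [1,[0,0.037,0],[0,0,0]]
    - [1,[0,0.037,0],[0,0,0]]
    - [1,[0,0.037,0],[0,0,0]]
    - [1,[0,0.037,0],[0,0,0]]
    - [1,[0,0.03,0],[0,0,0]]
    - [1,[0,0,0],[0,0,0]]
    - [1,[0,0,0],[0,0,0]]

```text
t: 34.23
eef_pos: [0.4147, -0.0539, 0.2655]
eef_rot: [0.997, 0.075, -0.0, 0.0]
wrist_force: [-0.2, -0.5, -0.3]
opening: 0.0005
```

```bash
cat >> look.py <<'E'
cv2.imwrite("pics/full_"+sys.argv[1][5:],np.vstack([d["image"],s["image"]])[::1,:,::-1][:, :][:768])
x,y=.4148,-.2997
for z in (.082,.0845,.095,.096): print(z,"knob bottom ring proj",proj(s,[[x,y,z]]).round(1),"top",proj(s,[[x,y,z+.028]]).round(1))
for L in (0,.013):
    C=[(ring(x,y,.124-L,.015),(0,255,0)),(ring(x,y,.042-L,.036),(255,255,0)),(ring(x,y,.078-L,.026),(0,255,255))]
    crop(s,100,130,80,100,5,f"pics/L{L}.png",C)
cv2.imwrite(sys.argv[1][:-4]+"L.png",np.hstack([cv2.imread("pics/L0.png"),cv2.imread("pics/L0.013.png")]))
E
python3 look.py pics/e1.png
```

```text
[ 0.415  -0.0555  0.2654] 0.0006798234148589564 [ 0.2  0.3 -0.1]
0.082 knob bottom ring proj [[136.6 168. ]] top [[134.3 157.3]]
0.0845 knob bottom ring proj [[136.4 167.1]] top [[134.1 156.3]]
0.095 knob bottom ring proj [[135.6 163.1]] top [[133.2 152.2]]
0.096 knob bottom ring proj [[135.5 162.7]] top [[133.1 151.8]]
```

View pics/e1L.png

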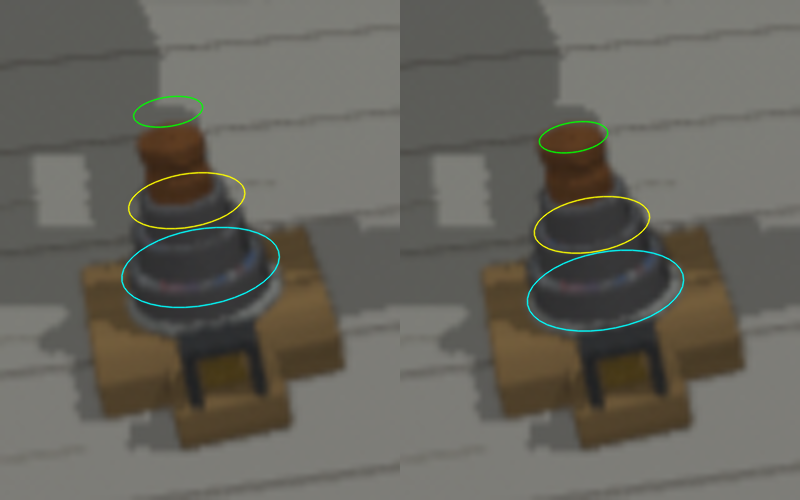

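View pics/e1.png

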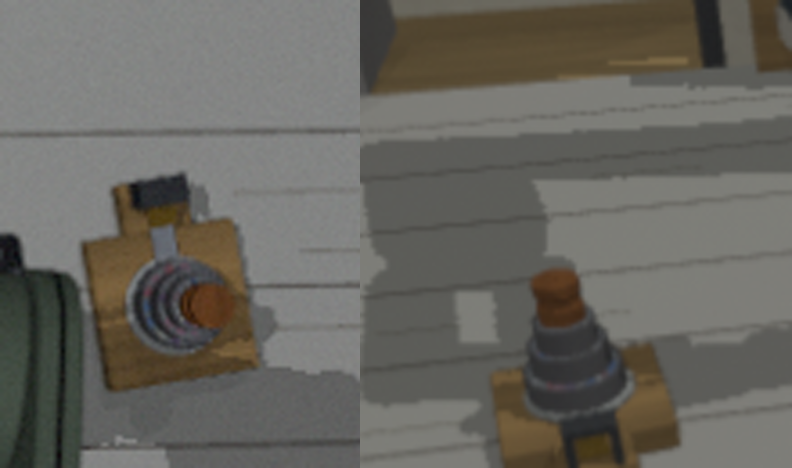

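Run:
```python
from workcell import env
print(env.hand_in())
```

```text
the job is handed in; nothing more can be done
None
```

The three trays are on the post, large, then medium, then small, with the wooden knob over its end. The catch is holding the plate down, and the job is handed in.

- **Press:** With the fingers shut I pressed on the knob. The force rose to about 8.5 N near the stop, then to about 22 N against it with no further travel. I then backed off and moved the arm clear, finishing at about 34 s.
- **Last check:** In the final scene picture the knob's top lines up with the outline drawn for the plate 13 mm down, not with the one for plate up. The stack stayed down and upright with the arm away.
- **Pliers and spool:** I did not touch the pliers, the spool or the yellow tray. The arm passed well above the pliers and spool, but I did not check their positions again in the final pictures.
- **Other readings:** The scene camera showed everything about one pixel to the left of where its calibration put it, so I used the top camera for positions. No check failed.

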